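# Walk the die block round to the fence

## Task

Without gripping or lifting it, push the heavy aluminium die block round on the bench with the fingers, a corner at a time as needed, until one of its two long sides lies flat against the face of the steel fence, with no part of the block sticking out past either end of the fence. Leave the block sitting flat on the bench, let go of it, and leave the hammer, tin, steel off-cut and wrench where they are.

Things in the scene. Friction and masses are not known exactly. Their poses are not given: they have to be found in the camera images.
- die_block: Solid aluminium block, 130 mm long (its x), 94 wide (y), 45 high, loose, 1.1 to 1.8 kg. A dark groove 11 mm wide runs along x on its top. Origin: centre of the underside. Long sides: y = +47 and -47 mm, either may go to the fence. Starts turned 40 to 90 degrees off it, either way. Pushed at a corner it turns about a point some 30 mm past its middle; stays where left. A square push takes 5 to 13 N.
- fence: Fixed steel angle bar, 250 mm long (its x), 30 mm high. Origin: middle of the working face's bottom edge, at bench level. The working face is its plane y = 0 and looks along its -y, where the block stands. Behind it a 6 mm thick foot with 15 mm high bolt heads reaches y = 50 mm. With a long side flat on the face the block's origin is at y = -47 mm, and at most 60 mm along x from the middle.
- hammer: Loose hammer lying on the bench on the far side of the fence, about 260 mm long; not to be moved. Origin near the middle of its length.
- tin: Loose grey tin, 66 mm across, 60 mm high, standing to the right of the work; not to be moved. Origin: centre of its underside.
- offcut: Loose upright steel round-bar off-cut, 40 mm across, 35 mm high, to the right of the work; not to be moved. Origin: centre of its underside.
- wrench: Loose wrench lying on the bench to the right of the work; not to be moved. Origin near the middle of its length.
Not all that is in view belongs to the job. Of the things like the die_block, leave any that is brown or red; of the rest the larger one is meant.

How it is judged:
By the outcome, as a careful person would: the job done as asked, in the order asked, and still so for the second after the job is handed in, with the robot touching nothing.
It also fails if it takes over 69 s, if anything falls off the work surface, if the arm or the gripper's body presses on something with over 40 N, if the wrist force passes 120 N, or if a joint passes its speed limit or range.

## Robot

A 6-joint arm with a two-finger parallel gripper is mounted at the origin on the work surface. World frame = base frame: x ahead of the robot, y to its left, z up, the work surface at z = 0. Lengths are in m, angles in rad, forces in N, time in s.
With the tool pointing down it reaches from about 0.35 to 0.975 m from the base axis. Payload 4.9 kg.
Tool frame: the origin (TCP) lies midway between the tips of the shut fingers; the grasp point (between the pads) lies 19 mm behind it (manip.pinch_z is the x of the grasp point in the tool frame, in m); x points along the fingers, y is the direction in which the jaws open and shut, and the axes are right-handed (so a half turn about x gives the same grasp; the last joint's range is limited). The gripper opens to 85 mm and grips with 20 to 120 N. Pads are 22 mm wide; open, the fingers measure 114 mm over their backs; the gripper's body (76 mm by 85 mm) begins 54 mm behind the grasp point. The pads swing forward as they close: fully open they stand 13 mm farther back than shut.
Start: joints at [-1.356, 0.053, 1.613, -0, 1.476, -0.119], TCP at [0.205, -0.59, 0.231] pointing down, gripper open.
Joint ranges: [-3.01, 3.01], [-1.01, 2.22], [0.06, 2.58], [-1.02, 4.17], [0.09, 2.62], [-3.14, 3.14]. Speed limits (rad/s): [2.57, 2.57, 3.14, 3.14, 3.14, 3.14].

## Interface

Orientations are given as a unit quaternion [w, x, y, z].
In Python, from plant import sensors, cams, workorder, manip gives the robot as it stands.
- The arm moves only by the tool drive_tool, never from a script. Its argument "series" is a list of rows, each an object of numbers: "x", "y", "z": the shift along the tool's x, y, z in units of 25 mm (1.0 is 25 mm); "ax", "ay", "az": the turn, a rotation vector about the tool's x, y, z in units of 5 degrees (1.0 is 5 degrees). A call has 1 to 5 rows; each row is the pose to reach, as a shift and turn from the pose commanded when the call began, along the tool's axes at that moment; what a row does not reach only later rows make up. A row lasts 1/12 s, in which the tool goes at most 41.7 mm and 7.16 degrees, less where a joint would pass 70% of its speed; a pose out of reach is approached as far as the arm can. A call with a gripper value outside its range is refused whole. "hand" is the opening, from 0 (shut) to 1 (fully open), set as the call begins (left out, the last holds). The fingers move at their own pace and stop on an object; the grip force is fixed at half the most. Time passes only in rows, so rows that repeat a pose let the fingers close. It gives the time, the measured TCP pose, the force and the opening at its end, in the units of the state.
- sensors.state(): the state, without advancing time (a new reading comes with each control period).
- cams.grab_frame(name): name is "side" or "top" or "wrist"; returns a dict with "img" (420x560x3 uint8, blue, green, red), "camera_matrix" (3x3 intrinsics, pixels), "k1" (the pictures are not rectified: a ray, as slopes to the right and down, at radius r is drawn at 1 + k1 r^2 times it, then the intrinsics apply), "cam_to_world" (4x4, takes a point from camera to world coordinates). Camera axes: x right, y down, z forward; pixel columns grow to the right and rows downward; lengths in m; the calibration is good to about 2 mm. A picture is of the moment at which its call begins. There is no depth.
- workorder.job_done(): hands the job in, once; it reports no verdict.
The state is a dict: "time": time; "joint_pos": joint angles; "joint_vel": joint speeds; "joint_efforts": joint torques, N m; "tool_pos": TCP position; "tool_rot": TCP orientation; "contact_force": force on the tool from outside, world axes, zero at the start; "ft_torque": the same for the moment, N m; "gripper_width": opening from 0.0 (shut) to 1.0 (fully open).
Only numpy, scipy, OpenCV 4.12 (cv2) and the standard library are available. Lean on these libraries where they do the work, as an engineer would, in place of code of your own. Each camera call takes 0.05 s, during which the arm holds its last target.

## Working session

There is one attempt and no reset: what is moved stays moved. The work goes in short steps, Python scripts to look and compute and a tool call to move; the robot and the scene stay as the last step left them, time stands still between calls to the robot, and variables do not carry over. Pictures are saved under pics/ and viewed, and the job is handed in when it is done.

Besides the shell and the picture viewer there is one more tool, called after "Emit:" as name(argument=value, ...) on one line, values as JSON. drive_tool: Moves the arm, as the interface text tells. Its arguments: {"type":"object","properties":{"series":{"type":"array","items":{"type":"object","properties":{"x":{"type":"number"},"y":{"type":"number"},"z":{"type":"number"},"ax":{"type":"number"},"ay":{"type":"number"},"az":{"type":"number"}}}},"hand":{"type":"number"}},"required":["series"]}

```bash
ls; mkdir -p pics
python3 - <<'E'
from plant import sensors,cams
import cv2
print(sensors.state())
for n in ["side","top","wrist"]:
    f=cams.grab_frame(n); cv2.imwrite(f"pics/{n}0.png",f["img"]); print(n,f["camera_matrix"],f["k1"],f["cam_to_world"])
E
```

```text
pics
{'time': 0.0, 'joint_pos': array([-1.35601098e+00,  5.33273629e-02,  1.61430077e+00, -1.19130550e-05,
        1.47600149e+00, -1.18983982e-01]), 'joint_vel': array([ 4.23060305e-05, -8.76313664e-04,  3.17594138e-04,  8.80291468e-04,
        2.89501556e-04, -2.79898507e-04]), 'joint_efforts': array([-5.55488041e-04, -3.93683732e+01, -3.70177674e+01, -1.65311676e-04,
        6.93955051e-03,  9.85788347e-06]), 'tool_pos': array([ 0.20462637, -0.58989005,  0.23007727]), 'tool_rot': array([-0.11673948, -0.69724388, -0.11817778,  0.69732122]), 'contact_force': array([ 0.20519591, -0.28468233, -0.12132069]), 'ft_torque': array([ 0.09395512, -0.01217654,  0.03380905]), 'gripper_width': 0.9976050792440521}
side [[440.80866621   0.         281.0288409 ]
 [  0.         440.80866621 211.68180956]
 [  0.           0.           1.        ]] 0.047664769200227566 [[-0.82408817 -0.36589558  0.43243395 -0.03221206]
 [-0.56629278  0.55077995 -0.61315083  0.80606331]
 [-0.01382677 -0.75017456 -0.66109526  0.91730306]
 [ 0.          0.          0.          1.        ]]
top [[400.12852414   0.         277.42328718]
 [  0.         400.12852414 201.98664241]
 [  0.           0.           1.        ]] 0.02641649643425773 [[-0.01976761 -0.99622741  0.08449966  0.46878616]
 [-0.9997093   0.02086192  0.0120871  -0.01320621]
 [-0.01380433 -0.08423616 -0.99635019  1.04846968]
 [ 0.          0.          0.          1.        ]]
wrist [[293.73612151   0.         280.22042487]
 [  0.         293.73612151 210.8276679 ]
 [  0.           0.           1.        ]] -0.04381459782033373 [[ 0.32600449 -0.90407681 -0.27634435  0.27538596]
 [-0.94536509 -0.31251673 -0.09283395 -0.56636206]
 [-0.00243321  0.29151059 -0.95656451  0.373648  ]
 [ 0.          0.          0.          1.        ]]
```

View pics/top0.png

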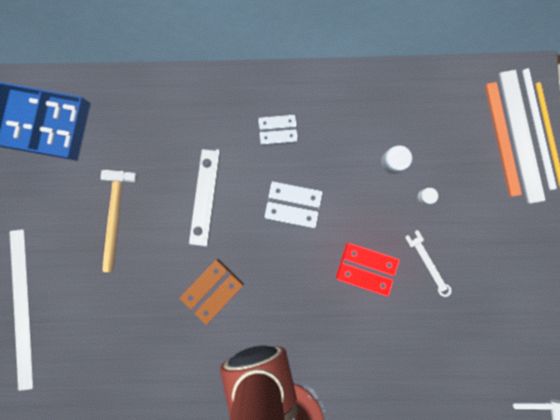

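View pics/side0.png

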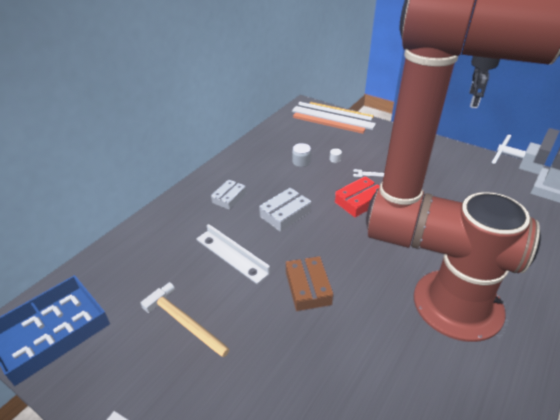

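The top view has four block-like things: small grey (278,130), larger grey (293,205), brown (211,292) and red (368,270). I choose the larger grey at (293,205). The fence is at (204,198), and its upright wall is on the block's side. A close crop comes next to check this.

```bash
cat > h.py <<'E'
import numpy as np, cv2
def w2p(f,P):
    T=np.linalg.inv(f["cam_to_world"]); c=T[:3,:3]@np.asarray(P,float)+T[:3,3]
    s=c[:2]/c[2]; s=s*(1+f["k1"]*(s@s)); K=f["camera_matrix"]
    return np.array([K[0,0]*s[0]+K[0,2],K[1,1]*s[1]+K[1,2]])
def p2w(f,uv,z):
    K=f["camera_matrix"]; d=np.array([(uv[0]-K[0,2])/K[0,0],(uv[1]-K[1,2])/K[1,1]])
    s=d.copy()
    for _ in range(20): s=d/(1+f["k1"]*(s@s))
    r=f["cam_to_world"][:3,:3]@np.array([s[0],s[1],1]); o=f["cam_to_world"][:3,3]
    return o+r*(z-o[2])/r[2]
E
python3 - <<'E'
from h import *
from plant import cams
f=cams.grab_frame("top"); im=f["img"]
c=im[140:255,180:345]; cv2.imwrite("pics/crop0.png",cv2.resize(c,None,fx=4.8,fy=4.8,interpolation=cv2.INTER_CUBIC))
g=cv2.cvtColor(im,cv2.COLOR_BGR2GRAY); hsv=cv2.cvtColor(im,cv2.COLOR_BGR2HSV)
m=((g>140)&(hsv[...,1]<50)).astype(np.uint8)
mm=cv2.morphologyEx(m,cv2.MORPH_CLOSE,np.ones((7,7)))
cs,_=cv2.findContours(mm,cv2.RETR_EXTERNAL,cv2.CHAIN_APPROX_NONE)
for k in cs:
    if cv2.contourArea(k)<60: continue
    r=cv2.minAreaRect(k); b=cv2.boxPoints(r)
    print(np.round(r[0]),np.round(r[1]),round(r[2],1))
    if 190<r[0][0]<320 and 100<r[0][1]<250:
        for p in b: print("   ",p.round(1),p2w(f,p,0.045)[:2].round(4),p2w(f,p,0.03)[:2].round(4),p2w(f,p,0.0)[:2].round(4))
E
```

```text
[536. 410.] [18. 47.] 90.0
[254. 381.] [42. 54.] 81.3
[429. 265.] [74. 16.] 60.9
[ 21. 309.] [161.  16.] 86.9
[428. 195.] [20. 17.] 18.4
[293. 204.] [53. 39.] 11.0
    [262.9 218.5] [0.5132 0.0361] [0.5138 0.0369] [0.5152 0.0383]
    [270.4 179.9] [0.6103 0.0155] [0.6124 0.016 ] [0.6166 0.0168]
    [322.9 190.1] [ 0.5815 -0.1161] [ 0.5832 -0.1177] [ 0.5865 -0.1207]
    [315.4 228.7] [ 0.485  -0.0946] [ 0.4853 -0.0958] [ 0.4858 -0.0982]
[117. 177.] [35. 15.] 4.1
[204. 197.] [19. 98.] 7.6
    [187.6 244.1] [0.4529 0.2255] [0.4527 0.2291] [0.4522 0.2362]
    [200.6 146.7] [0.6995 0.1921] [0.703  0.1952] [0.7098 0.2013]
    [219.8 149.2] [0.6918 0.1432] [0.6952 0.1455] [0.7018 0.1502]
    [206.8 246.7] [0.4456 0.1776] [0.4452 0.1804] [0.4445 0.1861]
[398. 157.] [27. 27.] 41.2
[ 54. 136.] [31. 15.] 10.0
[ 17. 130.] [24. 15.] 10.0
[277. 129.] [28. 38.] 85.2
    [257.2 116.6] [0.7745 0.0464] [0.7791 0.0473] [0.7883 0.0491]
    [295.4 113.4] [ 0.7805 -0.0517] [ 0.7852 -0.0522] [ 0.7945 -0.0534]
    [297.7 140.9] [ 0.7088 -0.0559] [ 0.7124 -0.0565] [ 0.7195 -0.0578]
    [259.5 144.1] [0.7028 0.0417] [0.7063 0.0425] [0.7133 0.0441]
[ 60. 111.] [30. 15.] 10.3
[529. 135.] [136.  35.] 76.0
```

View pics/crop0.png

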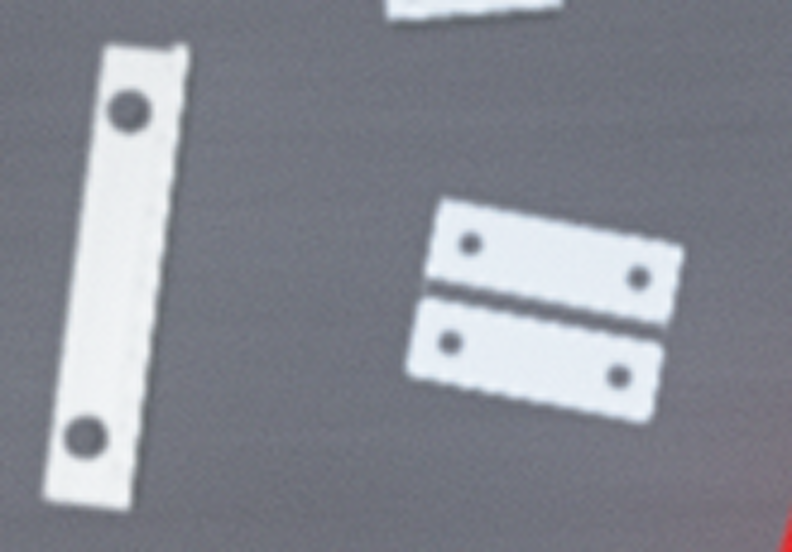

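View pics/wrist0.png

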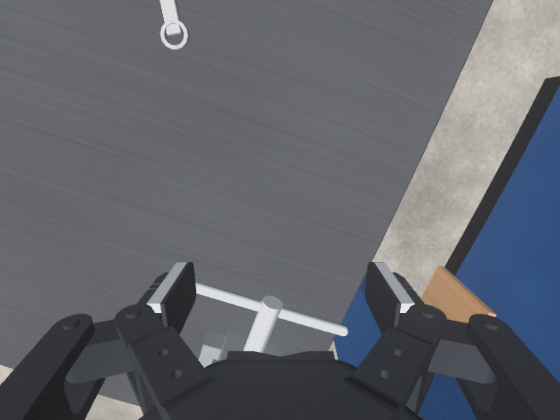

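The crop confirms it: the large grey block has its groove along its length and its corners are near (263,218), (270,180), (323,190) and (315,229). The fence's lip is on its right edge, from (220,149) to (207,247). Next I work out the frames and the moves.

```bash
cat >> h.py <<'E'
from scipy.spatial.transform import Rotation as R
def trot(s):
    q=s["tool_rot"]; return R.from_quat([q[1],q[2],q[3],q[0]])
def plan(s,pos,yaw,cur=None):
    """pos target TCP, yaw (deg) = world dir of tool y, tool x down; units"""
    r0=trot(s); 
    a=np.radians(yaw); y=np.array([np.cos(a),np.sin(a),0]); x=np.array([0,0,-1.]); z=np.cross(x,y)
    rt=R.from_matrix(np.c_[x,y,z])
    d=r0.inv().apply(np.asarray(pos)-s["tool_pos"])/0.025
    w=np.degrees((r0.inv()*rt).as_rotvec())/5
    return d.round(2),w.round(2)
def yawof(s):
    y=trot(s).as_matrix()[:,1]; return np.degrees(np.arctan2(y[1],y[0]))
def ff(P):  # world -> fence frame
    a=np.radians(-7.95); c=np.array([0.5702,0.163]); d=np.asarray(P)[:2]-c
    return np.array([d@[np.cos(a),np.sin(a)], d@[-np.sin(a),np.cos(a)]])
def fw(P):
    a=np.radians(-7.95); c=np.array([0.5702,0.163])
    return c+P[0]*np.array([np.cos(a),np.sin(a)])+P[1]*np.array([-np.sin(a),np.cos(a)])
E
python3 - <<'E'
from h import *
from plant import sensors
s=sensors.state(); print(trot(s).as_matrix().round(3), yawof(s))
C=np.array([.5815,-.1161]);B=np.array([.6103,.0155]);u=(B-C)/np.linalg.norm(B-C); n=np.array([u[1],-u[0]])
p=C+u*0.014+n*0.03; print(p,u,n)
for yaw in (-102.3,-192.3,-12.3,77.7): print(yaw,plan(s,[*p,.12],yaw))
E
```

```text
[[-0.     0.328 -0.945]
 [ 0.001 -0.945 -0.328]
 [-1.    -0.001 -0.   ]] -70.87647973302731
[ 0.61379942 -0.10883723] [0.21378543 0.97688064] [ 0.97688064 -0.21378543]
-102.3 (array([  4.44, -12.82, -21.77]), array([6.28, 0.  , 0.02]))
-192.3 (array([  4.44, -12.82, -21.77]), array([2.428e+01, 1.000e-02, 1.000e-02]))
-12.3 (array([  4.44, -12.82, -21.77]), array([-1.172e+01, -1.000e-02,  1.000e-02]))
77.7 (array([  4.44, -12.82, -21.77]), array([-2.972e+01, -2.000e-02,  0.000e+00]))
```

Run:
```python
from h import *
from plant import sensors
s=sensors.state()
c0=np.array([.5475,-.0398]);u=np.array([.2138,.977]);n=np.array([.977,-.2138])
print(plan(s,[*(c0+n*.08),.13],77.7))
```

```text
(array([  4.04, -14.63, -22.9 ]), array([-2.972e+01, -2.000e-02,  0.000e+00]))
```

Emit:
drive_tool(series=[{"x":0,"y":-1.2,"z":-1,"ax":-1.4},{"x":0,"y":-2,"z":-2.2,"ax":-2.8},{"x":0,"y":-2.8,"z":-3.5,"ax":-4.2},{"x":0,"y":-3.7,"z":-4.8,"ax":-5.6},{"x":0,"y":-4.5,"z":-6,"ax":-7}], hand=1)

```text
schema error: expected keys x, y, z, ax, ay, az
```

```bash
cat > t.py <<'E'
import sys
from h import *
from plant import sensors
s=sensors.state()
print(s["time"],s["tool_pos"].round(4),yawof(s),s["contact_force"].round(1),s["joint_pos"].round(2))
a=list(map(float,sys.argv[1:])); print(plan(s,a[:3],a[3]))
E
python3 t.py .6257 -.0569 .13 77.7
```

```text
0.2 [ 0.2047 -0.5901  0.2305] -70.87647973302731 [ 0.2  0.1 -0.3] [-1.36  0.05  1.61  0.    1.48 -0.12]
(array([  4.04, -14.63, -22.9 ]), array([-2.972e+01, -2.000e-02,  0.000e+00]))
```

Emit:
drive_tool(series=[{"x":0,"y":-14.6,"z":-22.9,"ax":-20,"ay":0,"az":0},{"x":0,"y":-14.6,"z":-22.9,"ax":-20,"ay":0,"az":0},{"x":0,"y":-14.6,"z":-22.9,"ax":-20,"ay":0,"az":0},{"x":0,"y":-14.6,"z":-22.9,"ax":-20,"ay":0,"az":0},{"x":0,"y":-14.6,"z":-22.9,"ax":-20,"ay":0,"az":0}], hand=1)

```text
time: 0.62
tool_pos: [0.3347, -0.4254, 0.2311]
tool_rot: [0.328, 0.627, 0.328, -0.626]
contact_force: [1.4, 0.2, 0.2]
gripper_width: 1.003
```

```bash
python3 t.py .6257 -.0569 .13 77.7
```

```text
0.6167 [ 0.3347 -0.4254  0.2311] -34.75153883884621 [1.4 0.2 0.2] [-1.04 -0.15  1.81  0.    1.48 -0.44]
(array([  4.05,   1.16, -18.74]), array([-22.49,  -0.  ,  -0.  ]))
```

Clipping works, so I repeat with the remaining amounts.

Emit:
drive_tool(series=[{"x":0,"y":1.1,"z":-18.7,"ax":-22.5,"ay":0,"az":0},{"x":0,"y":1.1,"z":-18.7,"ax":-22.5,"ay":0,"az":0},{"x":0,"y":1.1,"z":-18.7,"ax":-22.5,"ay":0,"az":0},{"x":0,"y":1.1,"z":-18.7,"ax":-22.5,"ay":0,"az":0},{"x":0,"y":1.1,"z":-18.7,"ax":-22.5,"ay":0,"az":0}], hand=1)

```text
time: 1.03
tool_pos: [0.4643, -0.262, 0.2313]
tool_rot: [0.505, 0.495, 0.505, -0.495]
contact_force: [0.1, -1.2, -0.4]
gripper_width: 1.001
```

```bash
python3 t.py .6257 -.0569 .13 77.7
```

```text
1.0333 [ 0.4643 -0.262   0.2313] 1.0937193752041146 [ 0.1 -1.2 -0.4] [-0.65 -0.17  1.83 -0.    1.48 -0.67]
(array([ 4.05,  6.61, -8.08]), array([-15.32,   0.  ,  -0.  ]))
```

Emit:
drive_tool(series=[{"x":0,"y":6.6,"z":-8.1,"ax":-15.3,"ay":0,"az":0},{"x":0,"y":6.6,"z":-8.1,"ax":-15.3,"ay":0,"az":0},{"x":0,"y":6.6,"z":-8.1,"ax":-15.3,"ay":0,"az":0},{"x":0,"y":6.6,"z":-8.1,"ax":-15.3,"ay":0,"az":0},{"x":0,"y":6.6,"z":-8.1,"ax":-15.3,"ay":0,"az":0}], hand=1)

```text
time: 1.45
tool_pos: [0.5939, -0.0987, 0.2312]
tool_rot: [0.633, 0.316, 0.633, -0.316]
contact_force: [1.3, -1.4, -0.1]
gripper_width: 0.998
```

```bash
python3 t.py .6257 -.0569 .13 77.7
```

```text
1.45 [ 0.5939 -0.0987  0.2312] 36.926080124490554 [ 1.3 -1.4 -0.1] [-0.29 -0.    1.67 -0.    1.47 -0.93]
(array([ 4.05,  2.02, -0.57]), array([-8.15,  0.  ,  0.  ]))
```

Emit:
drive_tool(series=[{"x":0,"y":2,"z":-0.6,"ax":-8.1,"ay":0,"az":0},{"x":2,"y":2,"z":-0.6,"ax":-8.1,"ay":0,"az":0},{"x":4,"y":2,"z":-0.6,"ax":-8.1,"ay":0,"az":0},{"x":4,"y":2,"z":-0.6,"ax":-8.1,"ay":0,"az":0},{"x":4,"y":2,"z":-0.6,"ax":-8.1,"ay":0,"az":0}], hand=1)

```text
time: 1.87
tool_pos: [0.62, -0.0572, 0.1234]
tool_rot: [0.695, 0.106, 0.704, -0.106]
contact_force: [-0.5, 0.4, -0.2]
gripper_width: 1.001
```

Emit:
drive_tool(series=[{"x":0,"y":0,"z":0,"ax":-1,"ay":0,"az":0},{"x":0,"y":0,"z":0,"ax":-1,"ay":0,"az":0}], hand=1)

```text
time: 2.03
tool_pos: [0.6237, -0.0586, 0.1301]
tool_rot: [0.702, 0.077, 0.704, -0.077]
contact_force: [-0.8, -0.1, 0.8]
gripper_width: 1.0
```

```bash
python3 t.py .6257 -.0569 .01 77.7
python3 - <<'E'
from plant import cams
import cv2
for n in ("wrist","side"): cv2.imwrite(f"pics/{n}1.png",cams.grab_frame(n)["img"])
E
```

```text
2.0333 [ 0.6237 -0.0586  0.1301] 77.45160912440555 [-0.8 -0.1  0.8] [-0.21  0.14  1.7   0.    1.31 -1.56]
(array([4.8 , 0.08, 0.07]), array([-0.05, -0.02,  0.  ]))
```

View pics/wrist1.png

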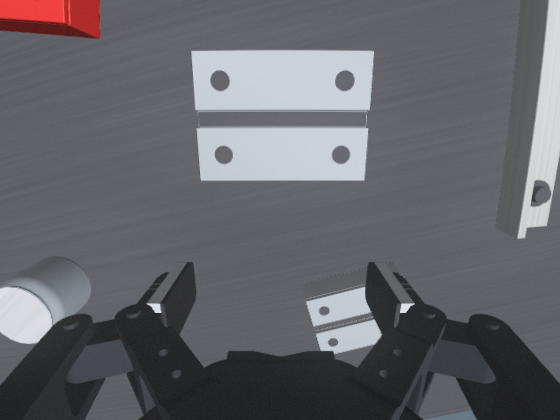

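View pics/side1.png

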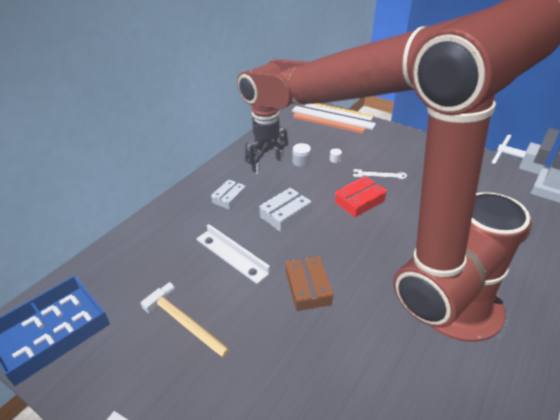

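The wrist view shows the block centred between the jaws, with its edge at row 180 from column 200 to 365, parallel to the jaw line. I'll lower behind the +x side.

Emit:
drive_tool(series=[{"x":1.5,"y":0,"z":0,"ax":0,"ay":0,"az":0},{"x":3,"y":0,"z":0,"ax":0,"ay":0,"az":0},{"x":4.3,"y":0,"z":0,"ax":0,"ay":0,"az":0},{"x":5,"y":0,"z":0,"ax":0,"ay":0,"az":0},{"x":5,"y":0,"z":0,"ax":0,"ay":0,"az":0}], hand=1)

```text
time: 2.55
tool_pos: [0.6202, -0.0582, 0.001]
tool_rot: [0.699, 0.079, 0.706, -0.078]
contact_force: [-0.6, -0.2, -0.5]
gripper_width: 1.002
```

```bash
python3 t.py .6052 -.0524 .005 77.7;  python3 - <<'E'
from plant import cams
import cv2
for n in ("wrist",): cv2.imwrite(f"pics/{n}2.png",cams.grab_frame(n)["img"])
E
```

```text
2.55 [ 0.6202 -0.0582  0.001 ] 77.24911608121747 [-0.6 -0.2 -0.5] [-0.21  0.29  1.75 -0.    1.1  -1.56]
(array([-0.15,  0.09, -0.64]), array([-0.09, -0.11,  0.  ]))
```

View pics/wrist2.png

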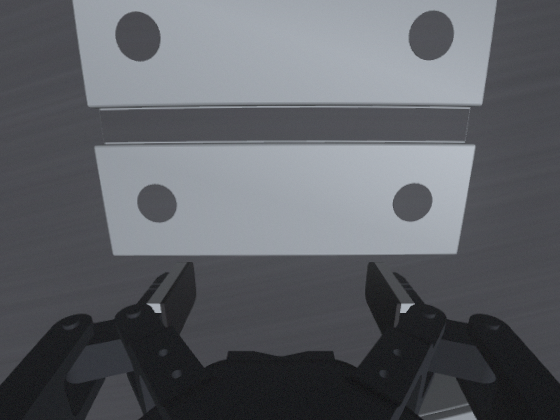

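The block is straight ahead, its near edge at row 255 with a small gap. I'll make contact and then arc clockwise about a point 30 mm past the middle.

Emit:
drive_tool(series=[{"x":-0.1,"y":0.1,"z":-0.3,"ax":0,"ay":0,"az":0},{"x":-0.1,"y":0.1,"z":-0.5,"ax":0,"ay":0,"az":0},{"x":-0.1,"y":0.1,"z":-0.6,"ax":0,"ay":0,"az":0},{"x":-0.1,"y":0.1,"z":-0.65,"ax":0,"ay":0,"az":0},{"x":-0.1,"y":0.1,"z":-0.65,"ax":0,"ay":0,"az":0}], hand=1)

```text
time: 3.02
tool_pos: [0.6094, -0.0529, 0.0102]
tool_rot: [0.704, 0.078, 0.702, -0.078]
contact_force: [-0.4, 0.2, 0.2]
gripper_width: 0.996
```

Emit:
drive_tool(series=[{"x":0,"y":-0.2,"z":-0.11,"ax":1,"ay":0,"az":0},{"x":0,"y":-0.38,"z":-0.24,"ax":2,"ay":0,"az":0},{"x":0,"y":-0.56,"z":-0.39,"ax":3,"ay":0,"az":0},{"x":0,"y":-0.72,"z":-0.55,"ax":4,"ay":0,"az":0},{"x":0,"y":-0.87,"z":-0.72,"ax":5,"ay":0,"az":0}], hand=1)

```text
time: 3.43
tool_pos: [0.5887, -0.0714, 0.0102]
tool_rot: [0.671, 0.229, 0.667, -0.229]
contact_force: [3.9, -1.7, -1.6]
gripper_width: 1.0
```

```bash
python3 t.py .6052 -.0524 .005 77.7;  python3 - <<'E'
from plant import cams
import cv2
for n in ("wrist",'top'): cv2.imwrite(f"pics/{n}3.png",cams.grab_frame(n)["img"])
E
```

```text
3.4333 [ 0.5887 -0.0714  0.0102] 52.14876740573233 [ 3.9 -1.7 -1.6] [-0.25  0.21  1.84 -0.    1.09 -1.16]
(array([0.21, 1.01, 0.05]), array([-5.11,  0.07, -0.  ]))
```

View pics/wrist3.png

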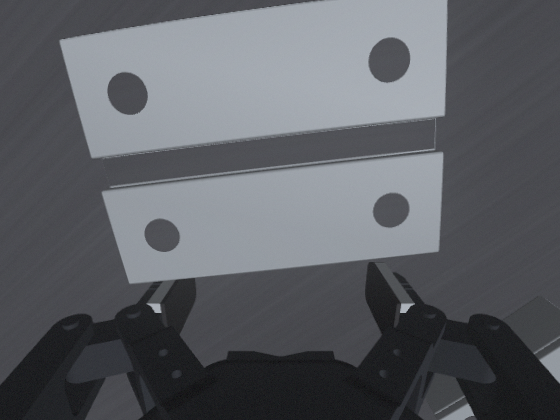

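The block turns, trailing the fingers by about 5°, with contact at the left finger near (165,280). I'll continue the arc.

Emit:
drive_tool(series=[{"x":0,"y":-0.2,"z":-0.13,"ax":1,"ay":0,"az":0},{"x":0,"y":-0.38,"z":-0.28,"ax":2,"ay":0,"az":0},{"x":0,"y":-0.56,"z":-0.45,"ax":3,"ay":0,"az":0},{"x":0,"y":-0.72,"z":-0.63,"ax":4,"ay":0,"az":0},{"x":0,"y":-0.87,"z":-0.82,"ax":5,"ay":0,"az":0}], hand=1)

```text
time: 3.95
tool_pos: [0.5589, -0.0764, 0.0102]
tool_rot: [0.606, 0.368, 0.602, -0.368]
contact_force: [3.3, -4.0, 0.4]
gripper_width: 0.999
```

```bash
python3 t.py .6052 -.0524 .005 77.7;  python3 - <<'E'
from plant import cams
import cv2
for n in ("wrist",'top'): cv2.imwrite(f"pics/{n}4.png",cams.grab_frame(n)["img"])
E
```

```text
3.95 [ 0.5589 -0.0764  0.0102] 27.316705987691687 [ 3.3 -4.   0.4] [-0.27  0.15  1.91 -0.    1.08 -0.74]
(array([ 0.21,  2.09, -0.  ]), array([-10.08,   0.06,  -0.  ]))
```

View pics/wrist4.png

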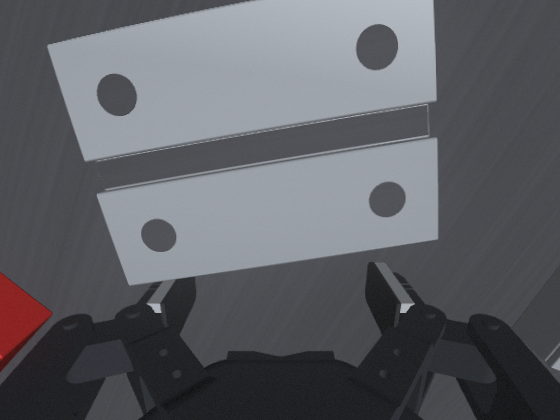

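View pics/top4.png

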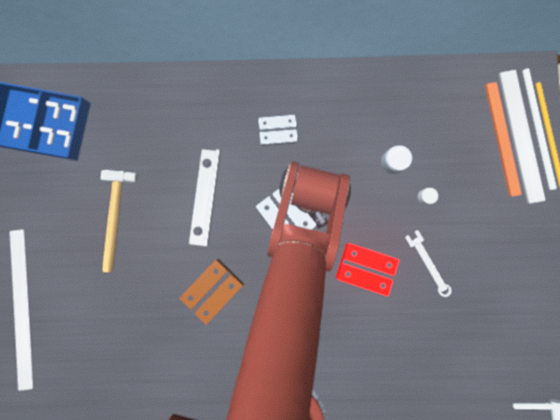

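Still turning well and still centred between the fingers. The red corner at (50,315) in the wrist view is about 9 cm from the left finger and clear.

Emit:
drive_tool(series=[{"x":0,"y":-0.2,"z":-0.13,"ax":1,"ay":0,"az":0},{"x":0,"y":-0.38,"z":-0.28,"ax":2,"ay":0,"az":0},{"x":0,"y":-0.56,"z":-0.45,"ax":3,"ay":0,"az":0},{"x":0,"y":-0.72,"z":-0.63,"ax":4,"ay":0,"az":0},{"x":0,"y":-0.87,"z":-0.82,"ax":5,"ay":0,"az":0}], hand=1)

```text
time: 4.47
tool_pos: [0.5294, -0.0683, 0.0099]
tool_rot: [0.512, 0.489, 0.509, -0.49]
contact_force: [0.7, -7.9, 2.7]
gripper_width: 1.0
```

Emit:
drive_tool(series=[{"x":0,"y":-0.2,"z":-0.13,"ax":1,"ay":0,"az":0},{"x":0,"y":-0.38,"z":-0.28,"ax":2,"ay":0,"az":0},{"x":0,"y":-0.38,"z":-0.5,"ax":2,"ay":0,"az":0},{"x":0,"y":-0.38,"z":-0.7,"ax":2,"ay":0,"az":0},{"x":0,"y":-0.38,"z":-0.7,"ax":2,"ay":0,"az":0}], hand=1)

```text
time: 4.88
tool_pos: [0.5178, -0.0505, 0.0095]
tool_rot: [-0.468, -0.53, -0.467, 0.532]
contact_force: [-2.6, -6.6, 2.3]
gripper_width: 1.005
```

```bash
python3 t.py .5 .02 .01 -8;  python3 - <<'E'
from plant import cams
import cv2
for n in ("wrist",'side'): cv2.imwrite(f"pics/{n}5.png",cams.grab_frame(n)["img"])
E
```

```text
4.8833 [ 0.5178 -0.0505  0.0095] -7.286837545693316 [-2.6 -6.6  2.3] [-0.24  0.06  2.01 -0.    1.08 -0.11]
(array([-0.03, -1.06, -2.71]), array([0.14, 0.04, 0.02]))
```

View pics/wrist5.png

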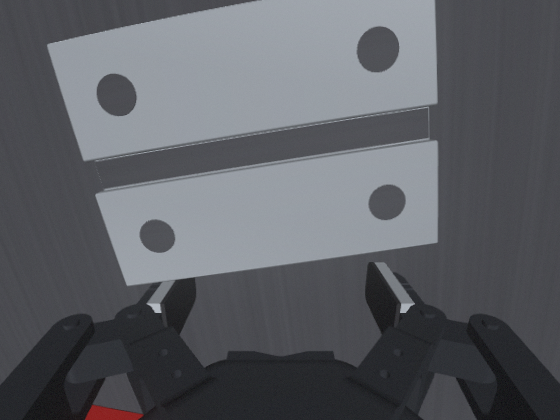

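View pics/side5.png

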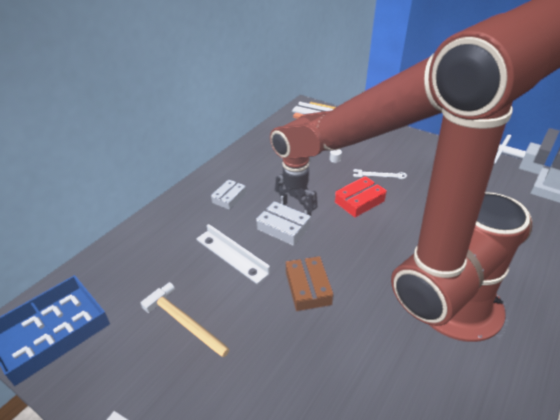

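Still 8° behind. A square push with both fingers towards the fence should bring the second finger onto the block.

Emit:
drive_tool(series=[{"x":0,"y":0,"z":-0.3,"ax":0.1,"ay":0,"az":0},{"x":0,"y":0,"z":-0.6,"ax":0.1,"ay":0,"az":0},{"x":0,"y":0,"z":-0.9,"ax":0.1,"ay":0,"az":0},{"x":0,"y":0,"z":-1.2,"ax":0.1,"ay":0,"az":0},{"x":0,"y":0,"z":-1.5,"ax":0.1,"ay":0,"az":0}], hand=1)

```text
time: 5.4
tool_pos: [0.5228, -0.0139, 0.009]
tool_rot: [-0.465, -0.532, -0.464, 0.535]
contact_force: [-1.1, -9.2, 1.8]
gripper_width: 0.994
```

```bash
python3 t.py .5 .02 .01 -8;  python3 - <<'E'
from plant import cams
import cv2
for n in ("wrist",): cv2.imwrite(f"pics/{n}6.png",cams.grab_frame(n)["img"])
E
```

```text
5.4 [ 0.5228 -0.0139  0.009 ] -7.877840418475439 [-1.1 -9.2  1.8] [-0.17  0.07  2.   -0.    1.08 -0.03]
(array([-0.04, -1.09, -1.22]), array([0.02, 0.05, 0.02]))
```

View pics/wrist6.png

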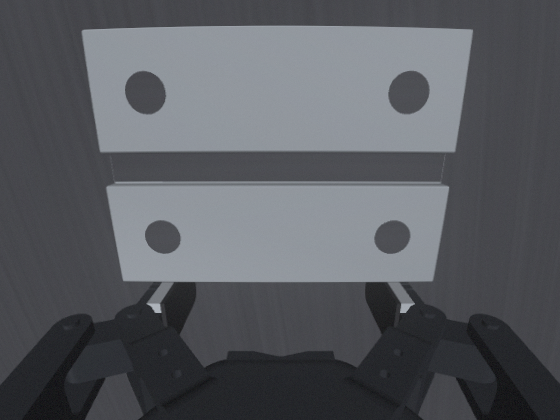

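Both fingers now touch the block and it is square, with its near edge level at row 281. About 80 mm remain to the fence.

Emit:
drive_tool(series=[{"x":0,"y":0,"z":-0.3,"ax":0,"ay":0,"az":0},{"x":0,"y":0,"z":-0.6,"ax":0,"ay":0,"az":0},{"x":0,"y":0,"z":-0.9,"ax":0,"ay":0,"az":0},{"x":0,"y":0,"z":-1.2,"ax":0,"ay":0,"az":0},{"x":0,"y":0,"z":-1.5,"ax":0,"ay":0,"az":0}], hand=1)

```text
time: 5.87
tool_pos: [0.5284, 0.0232, 0.009]
tool_rot: [-0.465, -0.532, -0.464, 0.535]
contact_force: [-1.0, -10.2, 1.4]
gripper_width: 1.001
```

Emit:
drive_tool(series=[{"x":0,"y":0,"z":-0.25,"ax":0,"ay":0,"az":0},{"x":0,"y":0,"z":-0.5,"ax":0,"ay":0,"az":0},{"x":0,"y":0,"z":-0.7,"ax":0,"ay":0,"az":0},{"x":0,"y":0,"z":-0.85,"ax":0,"ay":0,"az":0},{"x":0,"y":0,"z":-0.9,"ax":0,"ay":0,"az":0}], hand=1)

```text
time: 6.28
tool_pos: [0.5315, 0.0457, 0.009]
tool_rot: [-0.465, -0.532, -0.464, 0.534]
contact_force: [-0.8, -10.9, 1.8]
gripper_width: 0.997
```

```bash
python3 t.py .5 .02 .01 -8;  python3 - <<'E'
from plant import cams,sensors
from h import *
print(ff(sensors.state()["tool_pos"]))
for n in ("wrist","side","top"): cv2.imwrite(f"pics/{n}7.png",cams.grab_frame(n)["img"])
a=cv2.imread("pics/top7.png")[120:260,160:340]; b=cv2.imread("pics/side7.png")[200:310,180:330]
cv2.imwrite("pics/c7.png",np.hstack([cv2.resize(a,(390,300)),cv2.resize(b,(400,300))]))
E
```

```text
6.2833 [0.5315 0.0457 0.009 ] -7.897882144909326 [ -0.8 -10.9   1.8] [-0.05  0.09  1.98 -0.    1.08  0.09]
(array([-0.03, -1.11,  1.19]), array([0.02, 0.04, 0.01]))
[-0.02206428 -0.12155345]
```

View pics/wrist7.png

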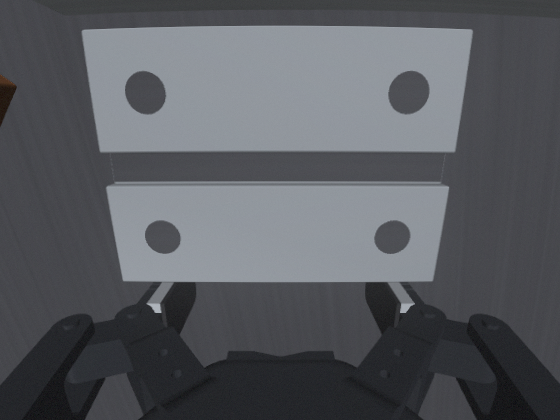

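View pics/c7.png

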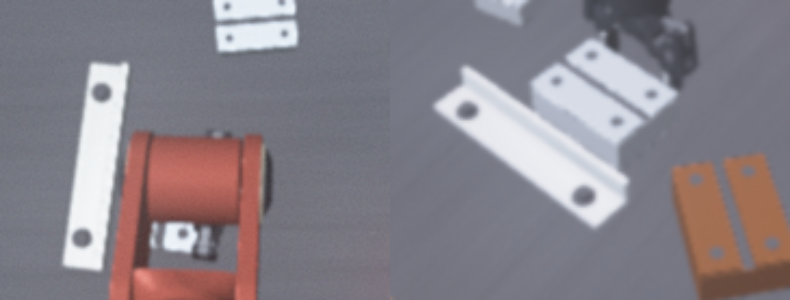

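About 15–20 mm of gap remains, and the dark fence face shows at the top of the wrist view. I close slowly, watching the force.

Emit:
drive_tool(series=[{"x":0,"y":0,"z":-0.1,"ax":0,"ay":0,"az":0},{"x":0,"y":0,"z":-0.2,"ax":0,"ay":0,"az":0},{"x":0,"y":0,"z":-0.3,"ax":0,"ay":0,"az":0},{"x":0,"y":0,"z":-0.4,"ax":0,"ay":0,"az":0},{"x":0,"y":0,"z":-0.5,"ax":0,"ay":0,"az":0}], hand=1)

```text
time: 6.85
tool_pos: [0.5333, 0.0575, 0.009]
tool_rot: [-0.465, -0.532, -0.464, 0.535]
contact_force: [-1.3, -9.6, 2.3]
gripper_width: 1.0
```

```bash
python3 t.py .5 .02 .01 -8;  python3 - <<'E'
from plant import cams,sensors
from h import *
print(ff(sensors.state()["tool_pos"]))
for n in ("wrist","side"): cv2.imwrite(f"pics/{n}8.png",cams.grab_frame(n)["img"])
a=cv2.imread("pics/wrist8.png")[0:180,:]; b=cv2.imread("pics/side8.png")[210:300,180:320]
cv2.imwrite("pics/c8.png",np.vstack([cv2.resize(a,(560,180)),cv2.resize(b,(560,360))]))
E
```

```text
6.85 [0.5333 0.0575 0.009 ] -7.924357984497604 [-1.3 -9.6  2.3] [-0.03  0.1   1.97 -0.    1.08  0.11]
(array([-0.03, -1.11,  1.67]), array([0.02, 0.05, 0.01]))
[-0.021995   -0.10960787]
```

View pics/c8.png

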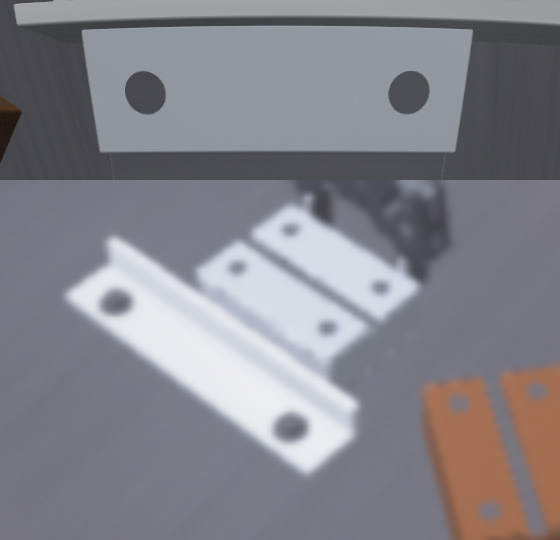

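A few mm of gap remain; I keep creeping in.

Emit:
drive_tool(series=[{"x":0,"y":0,"z":-0.06,"ax":0,"ay":0,"az":0},{"x":0,"y":0,"z":-0.12,"ax":0,"ay":0,"az":0},{"x":0,"y":0,"z":-0.18,"ax":0,"ay":0,"az":0},{"x":0,"y":0,"z":-0.18,"ax":0,"ay":0,"az":0}], hand=1)

```text
time: 7.28
tool_pos: [0.5339, 0.0622, 0.009]
tool_rot: [-0.465, -0.532, -0.464, 0.535]
contact_force: [-0.4, -8.1, 1.4]
gripper_width: 0.999
```

Emit:
drive_tool(series=[{"x":0,"y":0,"z":-0.04,"ax":0,"ay":0,"az":0},{"x":0,"y":0,"z":-0.08,"ax":0,"ay":0,"az":0},{"x":0,"y":0,"z":-0.08,"ax":0,"ay":0,"az":0}], hand=1)

```text
time: 7.53
tool_pos: [0.5342, 0.0638, 0.009]
tool_rot: [-0.465, -0.532, -0.464, 0.535]
contact_force: [-1.1, -10.6, 1.7]
gripper_width: 1.005
```

```bash
python3 t.py .5 .02 .01 -8;  python3 - <<'E'
from plant import cams,sensors
from h import *
s=sensors.state();print(ff(s["tool_pos"]),s["ft_torque"])
for n in ("wrist","side"): cv2.imwrite(f"pics/{n}9.png",cams.grab_frame(n)["img"])
a=cv2.imread("pics/wrist9.png")[0:180,:]; b=cv2.imread("pics/side9.png")[210:300,180:320]
cv2.imwrite("pics/c9.png",np.vstack([cv2.resize(a,(560,180)),cv2.resize(b,(560,360))]))
E
```

```text
7.5333 [0.5342 0.0638 0.009 ] -7.912786645423525 [ -1.1 -10.6   1.7] [-0.02  0.1   1.97 -0.    1.08  0.12]
(array([-0.03, -1.11,  1.92]), array([0.02, 0.05, 0.01]))
[-0.02192637 -0.10319951] [-1.42309426  0.27588916  0.1103163 ]
```

View pics/c9.png

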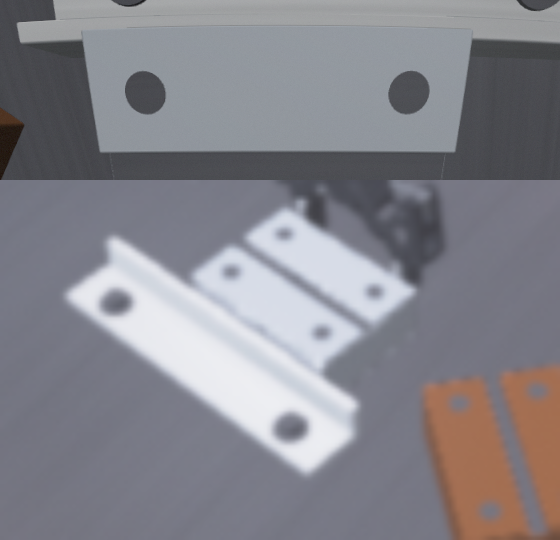

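No force rise yet, so I go on in small steps.

Emit:
drive_tool(series=[{"x":0,"y":0,"z":-0.04,"ax":0,"ay":0,"az":0},{"x":0,"y":0,"z":-0.08,"ax":0,"ay":0,"az":0},{"x":0,"y":0,"z":-0.08,"ax":0,"ay":0,"az":0}], hand=1)

```text
time: 7.88
tool_pos: [0.5344, 0.0638, 0.009]
tool_rot: [-0.466, -0.53, -0.463, 0.536]
contact_force: [-2.3, -17.6, 4.0]
gripper_width: 1.0
```

Emit:
drive_tool(series=[{"x":0,"y":0,"z":-0.04,"ax":0,"ay":0,"az":0},{"x":0,"y":0,"z":-0.08,"ax":0,"ay":0,"az":0},{"x":0,"y":0,"z":-0.08,"ax":0,"ay":0,"az":0}], hand=1)

```text
time: 8.13
tool_pos: [0.5344, 0.0638, 0.0091]
tool_rot: [-0.467, -0.529, -0.462, 0.537]
contact_force: [-4.6, -25.6, 5.7]
gripper_width: 1.002
```

The block has stopped, with the force at 25 N. I check the yaw and whether it has seated.

```bash
python3 t.py .5 .02 .01 -8;  python3 - <<'E'
from plant import cams,sensors
from h import *
s=sensors.state();print(ff(s["tool_pos"]),s["ft_torque"],trot(s).as_matrix().round(3))
f=cams.grab_frame("wrist");cv2.imwrite("pics/wrist10.png",f["img"])
cv2.imwrite("pics/c10.png",cv2.resize(f["img"][0:60,:],(784,252)))
E
```

```text
8.1333 [0.5344 0.0638 0.0091] -7.824943618448913 [ -4.6 -25.6   5.7] [-0.01  0.1   1.96 -0.01  1.08  0.13]
(array([-0.01, -1.12,  1.92]), array([0.04, 0.15, 0.02]))
[-0.02178471 -0.10318468] [-3.70277781  0.56808852  0.1960747 ] [[-0.003  0.991 -0.136]
 [-0.012 -0.136 -0.991]
 [-1.    -0.002  0.013]]
```

View pics/wrist10.png

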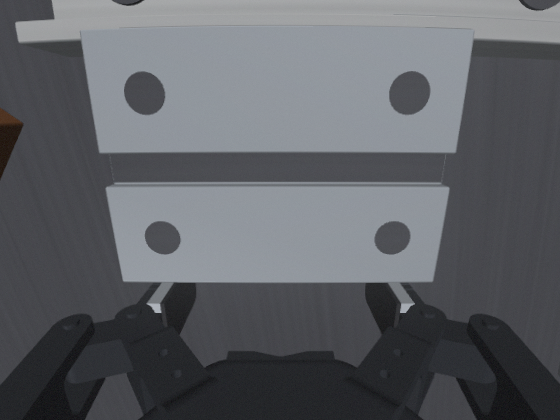

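I compare the angles: the block's far edge against the fence's lower edge where it is visible on both sides, cast onto planes in the wrist view.

Run:
```python
from h import *
from plant import cams,sensors
f=cams.grab_frame("wrist"); g=cv2.cvtColor(f["img"],cv2.COLOR_BGR2GRAY).astype(float)
g=cv2.GaussianBlur(g,(3,3),0.8)
def edge(cols,r0,r1,sign):
    out=[]
    for c in cols:
        d=np.diff(g[r0:r1,c])*sign; k=int(np.argmax(d))
        if d[k]<4 or k<1 or k>len(d)-2: continue
        a,b,e=d[k-1],d[k],d[k+1]; off=0.5*(a-e)/(a-2*b+e+1e-9)
        out.append((c,r0+k+off+0.5))
    return out
def ang(pts,z,name):
    P=np.array([p2w(f,p,z)[:2] for p in pts]); c=np.median(P,0)
    sl,ic=np.polyfit(P[:,0],P[:,1],1); r=P[:,1]-(sl*P[:,0]+ic); k=abs(r)<2*r.std()+1e-5
    sl,ic=np.polyfit(P[k,0],P[k,1],1); print(name,len(pts),"deg",np.degrees(np.arctan(sl)).round(2),"rms mm",(r[k].std()*1e3).round(2),"y at .53",(sl*.53+ic).round(4)); return sl,ic
L=edge(range(25,76,3),25,60,-1);Rr=edge(range(480,556,3),25,60,-1)
print(L[::6],Rr[::8])
ang(L+Rr,.03,"fence lip top near edge z=.03")
near=edge(range(135,425,5),265,300,-1); print(near[::20]); ang(near,.045,"block near edge z=.045")
gr=edge(range(130,440,5),145,165,-1); ang(gr,.045,"groove far edge")
fa=edge(range(100,460,5),20,36,-1); print(fa[::20]); ang(fa,.045,"far")
```

```text
[(25, np.float64(41.88692596433698)), (43, np.float64(40.94212436438604)), (61, np.float64(39.967251159688004))] [(480, np.float64(38.877815424606666)), (504, np.float64(39.91192764836371)), (528, np.float64(41.01337042850549)), (552, np.float64(42.42319095139314))]
fence lip top near edge z=.03 43 deg -7.9 rms mm 0.02 y at .53 0.1707
[(135, np.float64(281.3929791784661)), (235, np.float64(282.1414549637274)), (335, np.float64(282.16261551710653))]
block near edge z=.045 58 deg -7.92 rms mm 0.49 y at .53 0.0752
groove far edge 62 deg -7.91 rms mm 0.01 y at .53 0.1292
[(100, np.float64(29.456756886460013)), (215, np.float64(24.14797208916009)), (315, np.float64(24.271570625291567)), (415, np.float64(25.736477228052152))]
far 69 deg -7.97 rms mm 0.08 y at .53 0.1704
```

Everything is parallel at -7.9°. The block's far side comes to within 0.5 mm of the fence face, so it is seated. I'll back off and lift away.

Emit:
drive_tool(series=[{"x":0,"y":0,"z":0.2,"ax":0,"ay":0,"az":0},{"x":0,"y":0,"z":0.5,"ax":0,"ay":0,"az":0},{"x":0,"y":0,"z":0.9,"ax":0,"ay":0,"az":0},{"x":0,"y":0,"z":1.2,"ax":0,"ay":0,"az":0},{"x":0,"y":0,"z":1.2,"ax":0,"ay":0,"az":0}], hand=1)

```text
time: 8.65
tool_pos: [0.5303, 0.0391, 0.0086]
tool_rot: [-0.463, -0.534, -0.463, 0.534]
contact_force: [0.2, 0.7, -0.1]
gripper_width: 0.999
```

Emit:
drive_tool(series=[{"x":-1,"y":0,"z":0,"ax":0,"ay":0,"az":0},{"x":-2.5,"y":0,"z":0,"ax":0,"ay":0,"az":0},{"x":-4,"y":0,"z":1.5,"ax":0,"ay":0,"az":0},{"x":-5.5,"y":0,"z":3,"ax":0,"ay":0,"az":0},{"x":-6.5,"y":0,"z":4.5,"ax":0,"ay":0,"az":0}], hand=1)

```text
time: 9.07
tool_pos: [0.5179, -0.051, 0.158]
tool_rot: [0.464, 0.534, 0.464, -0.533]
contact_force: [1.4, -1.0, 0.2]
gripper_width: 0.995
```

Emit:
drive_tool(series=[{"x":0,"y":0,"z":1.6,"ax":0,"ay":0,"az":0},{"x":0,"y":0,"z":3.2,"ax":0,"ay":0,"az":0},{"x":0,"y":0,"z":4.8,"ax":0,"ay":0,"az":0},{"x":0,"y":0,"z":6,"ax":0,"ay":0,"az":0},{"x":0,"y":0,"z":6,"ax":0,"ay":0,"az":0}], hand=1)

```text
time: 9.48
tool_pos: [0.4957, -0.2039, 0.156]
tool_rot: [-0.463, -0.535, -0.461, 0.536]
contact_force: [-0.1, 0.2, 0.8]
gripper_width: 0.999
```

```bash
python3 t.py .5 .02 .01 -8;  python3 - <<'E'
from plant import cams,sensors
from h import *
for n in ("top","side"):
    f=cams.grab_frame(n); cv2.imwrite(f"pics/{n}11.png",f["img"])
    if n=="side":
        cv2.imwrite("pics/c11s.png",cv2.resize(f["img"][200:310,170:330],(800,550),interpolation=cv2.INTER_CUBIC))
    else: cv2.imwrite("pics/c11t.png",cv2.resize(f["img"][130:260,160:320],(738,600),interpolation=cv2.INTER_CUBIC))
o=cv2.imread("pics/top0.png"); n=cv2.imread("pics/top11.png")
for nm,(x0,y0,x1,y1) in dict(hammer=(90,160,145,285),tin=(375,140,418,180),off=(412,182,445,210),wrench=(400,225,460,305)).items():
    print(nm,cv2.absdiff(o,n)[y0:y1,x0:x1].max())
E
```

```text
9.4833 [ 0.4957 -0.2039  0.156 ] -8.405110558637304 [-0.1  0.2  0.8] [-0.53 -0.1   1.89 -0.    1.35 -0.38]
(array([ 5.82, -1.14, -8.89]), array([-0.08,  0.02, -0.01]))
hammer 13
tin 83
off 179
wrench 187
```

View pics/top11.png

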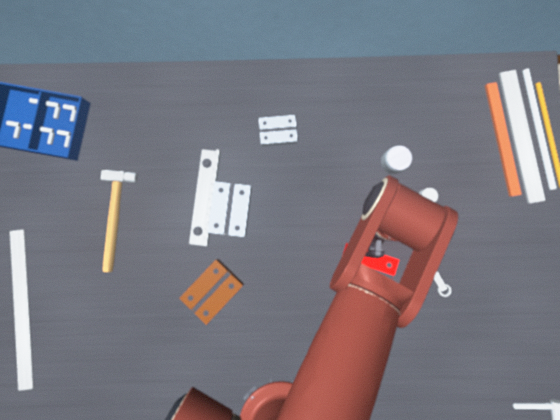

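View pics/c11t.png

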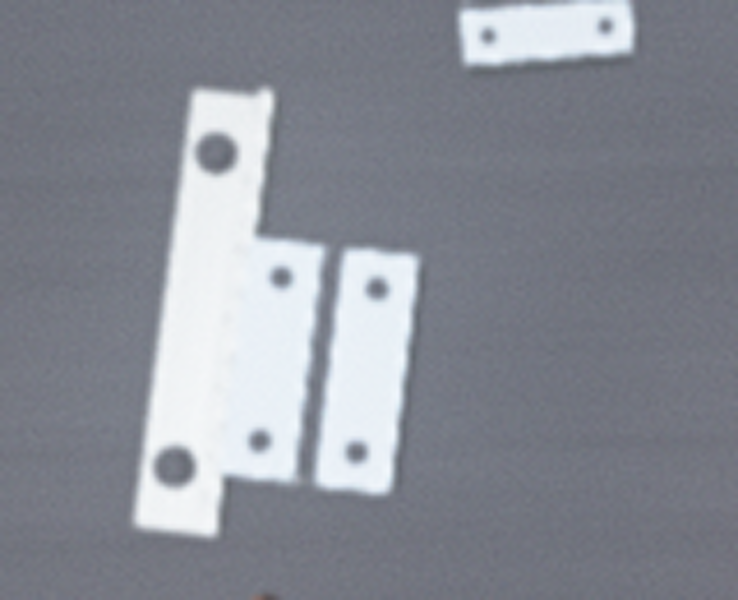

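View pics/c11s.png

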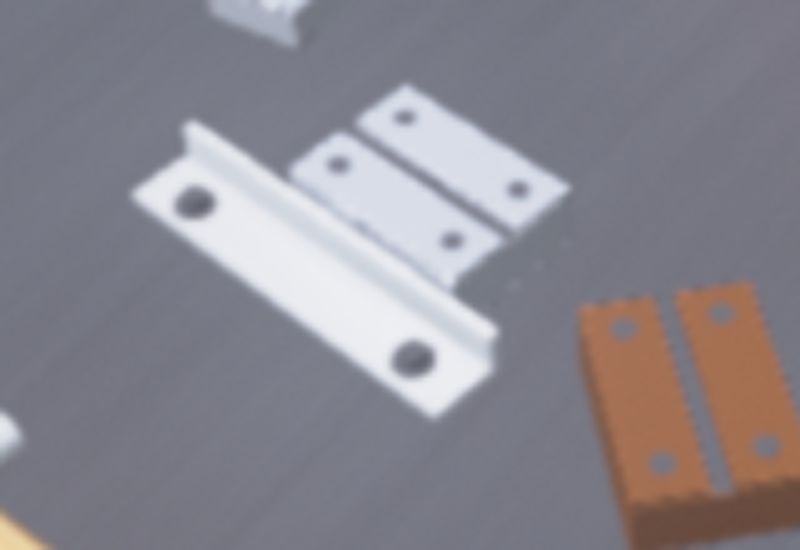

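The block lies flat along the fence at (229,208), well inside both ends, and the arm is clear of everything. The tin at (398,158) is where it was; the image differences at the off-cut and wrench are only the arm covering them.

```bash
python3 -c "
from plant import workorder; print(workorder.job_done())"
```

```text
the job is handed in; nothing more can be done
None
```

I pushed the larger grey block round about 86° clockwise with the open fingers, never gripping it. Both fingers then pushed it square against the fence until it stopped, at about 26 N. The job was handed in at about 9.6 s of the 69 s allowed.

- **Fit to the fence:** the wrist view before I let go put the block's sides and the fence face parallel at about -7.9°, within about 0.1°. The gap measured about 0.5 mm or less, inside the 2 mm calibration.
- **Position along the fence:** the block's middle is about 22 mm from the fence's middle, inside the 60 mm limit. The top and side pictures taken after I let go show it flat along the face, with nothing past either end.
- **Letting go:** the fingers are clear of it and the wrist force is back to about zero.
- **Other items:** the hammer matched its first picture. The tin looks unmoved, although the picture comparison differed there, probably from the arm's shadow. The arm partly hid the off-cut and wrench in the last top view, so I could not confirm those two by picture. The fingers and gripper never went near either of them at bench height.

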